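# Seat the upper burr of the coffee grinder

### The arm

A 6-joint arm with a two-finger parallel gripper is mounted at the origin on the work surface. World frame = base frame: x ahead of the robot, y to its left, z up, the work surface at z = 0. Lengths are in m, angles in rad, forces in N, time in s.
With the tool pointing down it reaches from about 0.35 to 0.85 m from the base axis. Payload 8.1 kg.
Tool frame: the origin (TCP) lies between the finger pads; the fingertips stand 25 mm ahead of it and the grasp point (between the pads) lies 6 mm ahead of it (robot.tip_extent is the distance from the TCP to the fingertips, in m); z points along the fingers, y is the direction in which the jaws open and shut (so a half turn about z gives the same grasp; the last joint's range is limited). The gripper opens to 93 mm and grips with 3 to 60 N. Pads are 15 mm wide; open, the fingers measure 128 mm over their backs; the gripper's body (75 mm by 188 mm) begins 65 mm behind the grasp point.
Start: joints at [-1.276, 0.13, 1.488, -0, 1.523, -0.085], TCP at [0.222, -0.557, 0.244] pointing down, gripper open.
Joint ranges: [-2.96, 2.96], [-0.89, 2.26], [0.02, 2.5], [-1.34, 4.48], [0, 2.73], [-2.66, 2.66]. Speed limits (rad/s): [2.39, 2.39, 2.79, 3.14, 3.14, 3.14].

### API

Orientations are given as a rotation vector (axis times angle).
In Python, from plant import robot gives the robot as it stands.
- The arm moves only by the tool drive_tool, never from a script. Its argument "increments" is a list of rows, each a list of 7 numbers: the closure, from 0 (fully open) to 1 (shut), then the shift along the world's x, y, z in units of 25 mm (1.0 is 25 mm), then the turn, a rotation vector about the world's x, y, z in rad. In form: [[gripper, dx, dy, dz, rx, ry, rz], ...]. A call has 1 to 20 rows; each row is the pose to reach, as a shift and turn from the pose commanded when the call began; what a row does not reach only later rows make up. A row lasts 1/12 s, in which the tool goes at most 41.7 mm and 7.16 degrees, less where a joint would pass 70% of its speed; a pose out of reach is approached as far as the arm can. A call with a gripper value outside its range is refused whole. The fingers move at their own pace and stop on an object; "squeeze" is the grip in N (left out, the last holds). Time passes only in rows, so rows that repeat a pose let the fingers close. It gives the time, the measured TCP pose, the force and the opening at its end, in the units of the state.
- robot.read_state(): the state, without advancing time (a new reading comes with each control period).
- robot.read_camera(name): name is "scene" or "top" or "wrist"; returns a dict with "image" (384x512x3 uint8, red, green, blue), "fx", "fy", "cx", "cy" (pixels), "T" (4x4, takes a point from camera to world coordinates); the wrist camera has in their place "mount" (4x4, takes a point from camera to tool coordinates, whose origin is the TCP and whose axes are the flange's). Camera axes: x right, y down, z forward; pixel columns grow to the right and rows downward; lengths in m; the calibration is good to about 2 mm. The wrist camera is an equidistant fisheye: a pixel r from the principal point sees the ray r / f radians off the axis. A picture is of the moment at which its call begins: read the wrist's pose just before it. There is no depth.
- robot.close_job(): hands the job in, once; it reports no verdict.
The state is a dict: "t": time; "q": joint angles; "dq": joint speeds; "joint_torque": joint torques, N m; "tool_pos": TCP position; "orientation": TCP orientation; "force": force on the tool from outside, world axes, zero at the start; "wrist_torque": the same for the moment, N m; "opening": finger opening in m.
Only numpy, scipy, OpenCV 4.12 (cv2) and the standard library are available. Lean on these libraries where they do the work, as an engineer would, in place of code of your own. Each camera call takes 0.05 s, during which the arm holds its last target.

### The job

The coffee grinder has been brushed out and its upper burr carrier, the round metal disc with two black finger studs, is lying loose in the collar. Push it round with a fingertip until the notch in its edge is over the locating pin, at the red mark on the collar, then press it straight down until it is fully home, flush with the collar rim. Do not lift the carrier out, leave everything else on the counter where it stands, and move clear.

Things in the scene. Friction and masses are not known exactly. Their poses are not given: they have to be found in the camera images.
- grinder: Coffee grinder without its hopper, fixed: cream housing, black foot, 176 mm deep (x), 135 mm wide (y), 200 mm high. Origin on the counter under the vertical axis of the burr chamber, z up, front (dial, grounds bin) to its own -x. On top a black adjusting collar, 124 mm outside diameter, 165 to 200 mm high, smooth bore 92 mm across. Nothing on it but the carrier stands above the collar rim.
- rim_center (a point): Point on the chamber axis at the height of the collar rim, 200 mm above the counter, axes as the grinder's. Inside the bore the carrier lies on a rust-red silicone seal ring, 28 to 35 mm from the axis. The seal yields 8 mm to a firm push and stays where it is pushed.
- pin (a point): Tip of the brass locating pin inside the collar: 6 mm thick, round-headed, 40 mm from the chamber axis towards the grinder's own -x (front), tip 182.5 mm above the counter. The carrier hides it until the notch comes over it; the red mark on the collar rim, 8 mm wide, lies just outside it.
- carrier: Upper burr carrier, loose: aluminium disc, diameter 90 mm, 24 mm thick, 34 mm hole in the middle, 0.4 to 0.63 kg. Origin: centre of its underside; z up, x towards the notch. At the start it lies level with its underside 184 mm above the counter, top face 8 mm above the collar rim, lower 16 mm in the bore (1 mm play). It turns either way with 1 to 2 N at a stud and stays where left.
- notch (a point): Middle of the wedge-shaped notch in the carrier's edge (9.5 mm wide at 36 mm from the centre, 12 mm at the edge), at the top face, 40 mm from the centre along the carrier's own +x; a red line on the top face runs to it. At the start it is 0.6 rad or more from the pin, either way. Within 2 mm of the pin the carrier can go down; elsewhere the pin stops it after 1.5 mm.
- stud_left (a point): Middle of the top of one of two black finger studs on the carrier's top face, 36 mm from its centre along its own +y. Each is an upright smooth round stud 10 mm in diameter and 15 mm high above the top face, to be pushed sideways along the circle; pushed outwards or inwards instead, the carrier only wedges in its bore and tips.
- stud_right (a point): The same on the other stud, along the carrier's own -y. The top face between the studs is flat. With the notch over the pin, a push of 8 to 12 N anywhere on the top face within 35 mm of the axis sends the carrier down 8 mm to a hard stop, top face flush with the collar rim (underside 176 mm above the counter).
- hopper: Bystander: smoky clear bean hopper with black lid, loose, 128 mm diameter, 119 mm high; origin centre of underside.
- bean_jar: Bystander: clip-top glass jar of coffee beans, loose, 90 mm diameter, 150 mm high; origin centre of underside.
- spice_jar: Bystander: small clip-top jar with an orange filling, loose, 72 mm diameter, 85 mm high; origin centre of underside.
- mug: Bystander: blue mug, loose, 82 mm diameter, 92 mm high, handle at its own +y; origin centre of underside.
- dosing_cup: Bystander: steel dosing cup, loose, 58 mm diameter, 48 mm high; origin centre of underside.
- brush: Bystander: cleaning brush lying flat, loose, 160 mm long along its own x; origin at its middle.
- spoon: Bystander: copper spoon lying flat, loose, 150 mm long along its own x; origin at its middle.
There are look-alikes about, which are no part of the job. There is more than one size of the carrier; the one meant has the size given above.

How it is judged:
By the outcome, as a careful person would: the job done as asked, in the order asked, and still so for the second after the job is handed in, with the robot touching nothing.
It also fails if it takes over 58 s, if anything falls off the work surface, if the arm or the gripper's body presses on something with over 40 N, if the wrist force passes 120 N, or if a joint passes its speed limit or range.

## Working session

There is one attempt and no reset: what is moved stays moved. The work goes in short steps, Python scripts to look and compute and a tool call to move; the robot and the scene stay as the last step left them, time stands still between calls to the robot, and variables do not carry over. Pictures are saved under pics/ and viewed, and the job is handed in when it is done.

Besides the shell and the picture viewer there is one more tool, called after "Call:" in YAML: its name, and indented under it one key for each argument. drive_tool: Moves the arm, as the interface text tells. Its arguments: {"type":"object","properties":{"increments":{"type":"array"},"squeeze":{"type":"number"}},"required":["increments"]}

```bash
mkdir -p pics
python3 - <<'E'
from plant import robot
import cv2, numpy as np
s=robot.read_state(); print(s)
for n in ("scene","top","wrist"):
    c=robot.read_camera(n); cv2.imwrite(f"pics/{n}0.png",c["image"][:,:,::-1]); print(n,{k:(np.round(v,4).tolist() if k!="image" else 0) for k,v in c.items()})
E
```

```text
{'t': 0.0, 'q': array([-1.27641688e+00,  1.31161452e-01,  1.48929848e+00, -2.81702543e-05,
        1.52300421e+00, -8.54059477e-02]), 'dq': array([-4.69498292e-05,  4.83850466e-04, -7.18998843e-04,  1.41744825e-03,
        4.18110625e-04, -1.02648649e-03]), 'joint_torque': array([ 1.55583446e-03, -5.59836388e+01, -4.91757274e+01,  7.70857651e-02,
        3.54033115e-02, -1.35720325e-04]), 'tool_pos': array([ 0.22228442, -0.55672716,  0.2425767 ]), 'orientation': array([-3.08329556e+00, -5.92638018e-01,  3.50353712e-04]), 'force': array([ 0.61115865, -0.35704892,  0.00417309]), 'wrist_torque': array([-0.00075139, -0.01192461, -0.01452526]), 'opening': 0.09279254113297045}
scene {'image': 0, 'fx': 479.6886, 'fy': 479.6886, 'cx': 254.2469, 'cy': 196.1197, 'T': [[0.2456, 0.5991, -0.7621, 1.6718], [0.9694, -0.1523, 0.1926, -0.2815], [-0.0007, -0.7861, -0.6181, 1.0202], [0.0, 0.0, 0.0, 1.0]]}
top {'image': 0, 'fx': 361.6016, 'fy': 361.6016, 'cx': 258.4717, 'cy': 189.9665, 'T': [[0.0103, -0.9911, 0.1331, 0.4736], [-0.9999, -0.0107, -0.0019, 0.0135], [0.0033, -0.1331, -0.9911, 0.9868], [0.0, 0.0, 0.0, 1.0]]}
wrist {'image': 0, 'fx': 297.3186, 'fy': 297.3186, 'cx': 257.0502, 'cy': 193.5625, 'mount': [[-0.0008, -0.9546, -0.298, 0.0842], [1.0, -0.0005, -0.0009, -0.0005], [0.0007, -0.298, 0.9546, -0.1411], [0.0, 0.0, 0.0, 1.0]]}
```

View pics/scene0.png

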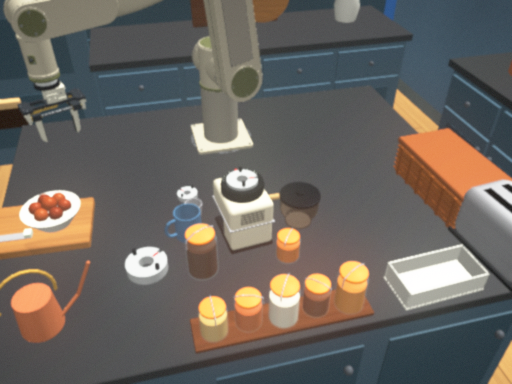

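View pics/top0.png

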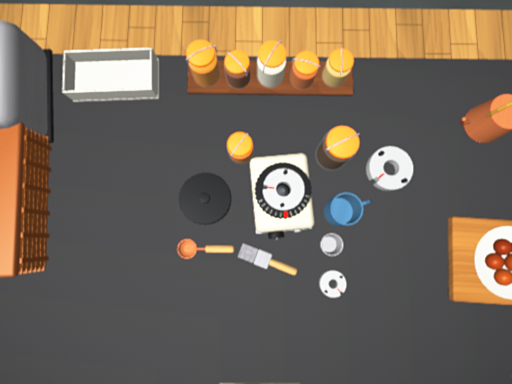

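```bash
python3 -c "
import cv2
a=cv2.imread('pics/top0.png');b=cv2.imread('pics/scene0.png')
print(a.shape)"
```

```text
(384, 512, 3)
```

The grinder is at about (283,189) in the top view, with its red mark at about (285,215), which faces the robot. The carrier's red line points left, at about (267,187). Next I zoom in and measure.

```bash
cat > h.py <<'E'
import numpy as np, cv2
def ray(c,u,v):
    d=np.array([(u-c["cx"])/c["fx"],(v-c["cy"])/c["fy"],1.]); T=np.array(c["T"]); return T[:3,3],T[:3,:3]@d
def onz(c,u,v,z):
    o,d=ray(c,u,v); return o+d*(z-o[2])/d[2]
def proj(c,p):
    T=np.array(c["T"]); q=T[:3,:3].T@(np.array(p)-T[:3,3]); return np.array([c["fx"]*q[0]/q[2]+c["cx"],c["fy"]*q[1]/q[2]+c["cy"]])
def wproj(c,s,p):
    from scipy.spatial.transform import Rotation as R
    M=np.array(c["mount"]); Rt=R.from_rotvec(s["orientation"]).as_matrix()
    q=M[:3,:3].T@(Rt.T@(np.array(p)-s["tool_pos"])-M[:3,3]); r=np.hypot(q[0],q[1]); th=np.arctan2(r,q[2])
    return np.array([c["cx"]+c["fx"]*th*q[0]/r,c["cy"]+c["fx"]*th*q[1]/r])
def wonz(c,s,u,v,z):
    from scipy.spatial.transform import Rotation as R
    M=np.array(c["mount"]); Rt=R.from_rotvec(s["orientation"]).as_matrix()
    a=np.array([u-c["cx"],v-c["cy"]]); r=np.hypot(*a); th=r/c["fx"]; d=np.r_[a/r*np.sin(th),np.cos(th)]
    d=Rt@M[:3,:3]@d; o=s["tool_pos"]+Rt@M[:3,3]; return o+d*(z-o[2])/d[2]
E
python3 - <<'E'
from plant import robot
from h import *
c=robot.read_camera("top"); im=c["image"]
x0,y0=240,145
cr=cv2.resize(im[y0:y0+100,x0:x0+90],None,fx=6,fy=6,interpolation=cv2.INTER_CUBIC); cv2.imwrite("pics/topz.png",cr[:,:,::-1])
c2=robot.read_camera("scene"); i2=c2["image"]
cr=cv2.resize(i2[155:255,200:300],None,fx=6,fy=6,interpolation=cv2.INTER_CUBIC); cv2.imwrite("pics/scz.png",cr[:,:,::-1])
hsv=cv2.cvtColor(im,cv2.COLOR_RGB2HSV)
m=((hsv[...,0]<8)|(hsv[...,0]>172))&(hsv[...,1]>140)&(hsv[...,2]>90)
m[:y0]=0;m[y0+100:]=0;m[:,:x0]=0;m[:,x0+90:]=0
n,l,st,ce=cv2.connectedComponentsWithStats(m.astype(np.uint8))
for i in range(1,n): print(st[i],ce[i],onz(c,*ce[i],.2),onz(c,*ce[i],.208))
E
```

```text
[283 211   6   7  34] [285.35294118 213.82352941] [ 0.52751369 -0.04705393  0.2       ] [ 0.52696576 -0.04643846  0.208     ]
```

View pics/topz.png

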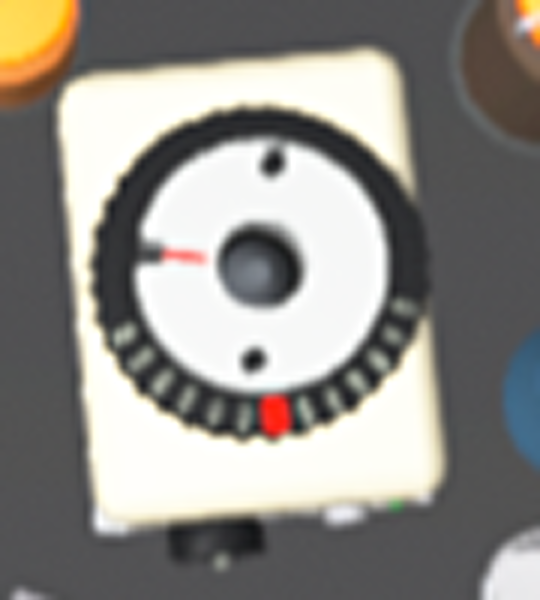

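View pics/scz.png

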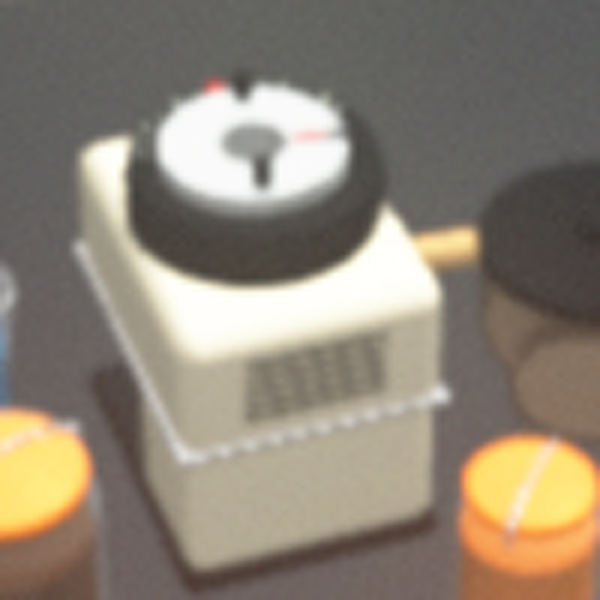

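Run:
```python
from plant import robot
from h import *
from scipy.spatial.transform import Rotation as R
s=robot.read_state(); print(s["t"],R.from_rotvec(s["orientation"]).as_matrix().round(3).tolist())
def run(n,x0,y0,w,h):
    c=robot.read_camera(n); im=c["image"]; hsv=cv2.cvtColor(im,cv2.COLOR_RGB2HSV)
    # disc: low saturation bright, center
    m=((hsv[...,2]>200)&(hsv[...,1]<18)).astype(np.uint8)
    M=np.zeros_like(m); M[y0:y0+h,x0:x0+w]=m[y0:y0+h,x0:x0+w]
    cs,_=cv2.findContours(M,cv2.RETR_EXTERNAL,cv2.CHAIN_APPROX_NONE); k=max(cs,key=cv2.contourArea); k=cv2.convexHull(k)
    P=np.array([onz(c,*p[0],.208)[:2] for p in k]); (cx,cy),r=cv2.minEnclosingCircle(P.astype(np.float32)); 
    A=np.c_[2*P,np.ones(len(P))]; q=np.linalg.lstsq(A,(P**2).sum(1),rcond=None)[0]; print(n,"disc",cx,cy,r,"ls",q[:2],np.sqrt(q[2]+q[:2]@q[:2]), len(k))
    # outer collar (dark)
    d=(hsv[...,2]<95).astype(np.uint8); hull=np.zeros_like(m); cv2.fillPoly(hull,[k],1)
    D=d*hull; N,l,st,ce=cv2.connectedComponentsWithStats(D)
    for i in range(1,N): print("dark",st[i],ce[i].round(1),onz(c,*ce[i],.208).round(4),onz(c,*ce[i],.215).round(4))
    red=((im[...,0].astype(int)-im[...,1]>35)).astype(np.uint8); ring=cv2.dilate(hull,np.ones((11,11)))
    N,l,st,ce=cv2.connectedComponentsWithStats(red*ring)
    for i in range(1,N):
        if st[i][4]>2: print("red",st[i],ce[i].round(1),onz(c,*ce[i],.208).round(4),onz(c,*ce[i],.2).round(4))
run("top",255,160,56,60)
run("scene",215,165,50,45)
```

```text
0.25 [[0.929, 0.371, -0.0], [0.371, -0.929, 0.001], [0.0, -0.001, -1.0]]
top disc 0.5815965533256531 -0.04135099798440933 0.0454532727599144 ls [ 0.5815694  -0.04138944] 0.0449180699989383 26
dark [284 170   3   4   8] [285.  171.8] [ 0.619  -0.0456  0.208 ] [ 0.6177 -0.0451  0.215 ]
dark [277 183  13  12  81] [284.2 187.7] [ 0.5837 -0.0438  0.208 ] [ 0.5827 -0.0433  0.215 ]
dark [263 186   3   2   4] [263.8 186.8] [0.5854 0.0006 0.208 ] [0.5844 0.0007 0.215 ]
dark [281 204   3   2   6] [282.  204.5] [ 0.547  -0.0392  0.208 ] [ 0.5464 -0.0387  0.215 ]
red [267 186   8   3  19] [269.9 187.2] [ 0.5845 -0.0128  0.208 ] [ 0.5857 -0.013   0.2   ]
red [283 211   6   4  23] [285.4 212.6] [ 0.5297 -0.0465  0.208 ] [ 0.5303 -0.0471  0.2   ]
scene disc 0.5807492733001709 -0.04335090145468712 0.04657785966992378 ls [ 0.58134585 -0.04338234] 0.04532373764603864 19
dark [243 183   1   2   2] [243.  183.5] [ 0.6064 -0.045   0.208 ] [ 0.6156 -0.0471  0.215 ]
red [234 168   4   3   8] [235.2 169. ] [ 0.531  -0.0509  0.208 ] [ 0.5198 -0.0486  0.2   ]
```

Measurements:
- The carrier centre is (0.5815, -0.042), and the fitted radius is 45 mm, as given.
- The studs are 71.8 mm apart.
- The notch is at 85° and the pin at about 185.5°, so the carrier needs about +100°.

I'll straddle the near stud with the fingertips and push it round the circle.

Call:
drive_tool:
  increments:
    - [0.82, 0, 0, 1.8, 0, 0, 0]
    - [0.82, 1.3, 2.1, 1.84, 0, 0, -0.1]
    - [0.82, 12.94, 20.72, 1.84, 0, 0, -0.468]
    - [0.82, 12.94, 20.72, 1.84, 0, 0, -0.468]
    - [0.82, 12.94, 20.72, 1.84, 0, 0, -0.468]
    - [0.82, 12.94, 20.72, 1.84, 0, 0, -0.468]
    - [0.82, 12.94, 20.72, 1.84, 0, 0, -0.468]
    - [0.82, 12.94, 20.72, 1.84, 0, 0, -0.468]
    - [0.82, 12.94, 20.72, 1.84, 0, 0, -0.468]
    - [0.82, 12.94, 20.72, 1.84, 0, 0, -0.468]
    - [0.82, 12.94, 20.72, 1.84, 0, 0, -0.468]
    - [0.82, 12.94, 20.72, 1.84, 0, 0, -0.468]
    - [0.82, 12.94, 20.72, 1.84, 0, 0, -0.468]
    - [0.82, 12.94, 20.72, 1.84, 0, 0, -0.468]
    - [0.82, 12.94, 20.72, 1.84, 0, 0, -0.468]
    - [0.82, 12.94, 20.72, 1.84, 0, 0, -0.468]
    - [0.82, 12.94, 20.72, 1.84, 0, 0, -0.468]
    - [0.82, 12.94, 20.72, 1.84, 0, 0, -0.468]
    - [0.82, 12.94, 20.72, 1.84, 0, 0, -0.468]
    - [0.82, 12.94, 20.72, 1.84, 0, 0, -0.468]

```text
t: 2.02
tool_pos: [0.5455, -0.0403, 0.2896]
orientation: [3.138, -0.14, -0.0]
force: [0.2, -0.5, 0.9]
opening: 0.0169
```

Run:
```python
from plant import robot
from h import *
from scipy.spatial.transform import Rotation as R
s=robot.read_state(); print(s["t"],s["tool_pos"],s["q"],s["opening"],s["force"],R.from_rotvec(s["orientation"]).as_matrix().round(3).tolist())
c=robot.read_camera("wrist"); im=c["image"].copy()
for p in [(.5456,-.0389,.223),(.6175,-.0452,.223),(.5815,-.042,.208),(.529,-.047,.2),(.585,-.002,.208)]:
    u=wproj(c,s,p); print(p,u.round(1)); cv2.circle(im,tuple(int(round(a)) for a in u),2,(0,255,0),1)
cv2.imwrite("pics/w1.png",cv2.resize(im,(768,576))[:,:,::-1])
```

```text
2.0167 [ 0.54554455 -0.04027499  0.28964443] [-1.67147869e-01 -2.79555218e-02  1.56871872e+00 -4.28855271e-04
  1.60094616e+00  1.49297176e+00] 0.016913895496971636 [ 0.22321705 -0.4659145   0.87511087] [[0.996, -0.089, -0.0], [-0.089, -0.996, -0.0], [-0.0, 0.0, -1.0]]
(0.5456, -0.0389, 0.223) [256.5 217.7]
(0.6175, -0.0452, 0.223) [256.2 120.3]
(0.5815, -0.042, 0.208) [256.3 166.5]
(0.529, -0.047, 0.2) [267.9 224.8]
(0.585, -0.002, 0.208) [204.4 166.9]
```

View pics/w1.png

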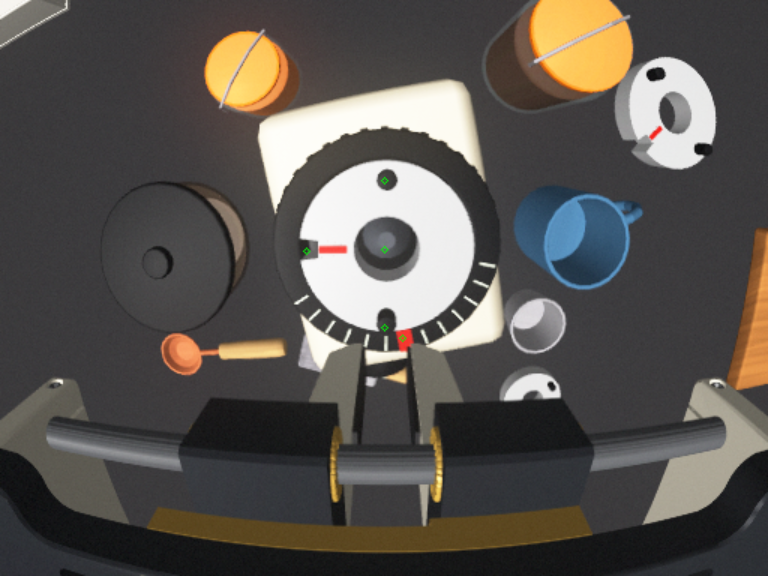

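The projected points land on the far stud, hole, notch and red mark (403,338). The near stud's blob (386,320) sits slightly further in than predicted. I'll zoom in on it.

Run:
```python
from plant import robot
from h import *
s=robot.read_state(); c=robot.read_camera("wrist"); im=c["image"]
x0,y0=190,95
cv2.imwrite("pics/w1z.png",cv2.resize(im[y0:y0+145,x0:x0+145],None,fx=4,fy=4,interpolation=cv2.INTER_CUBIC)[:,:,::-1])
hsv=cv2.cvtColor(im,cv2.COLOR_RGB2HSV)
m=((hsv[...,2]>190)&(hsv[...,1]<18)).astype(np.uint8); M=np.zeros_like(m); M[100:232,195:320]=m[100:232,195:320]
cs,_=cv2.findContours(M,cv2.RETR_EXTERNAL,cv2.CHAIN_APPROX_NONE); k=cv2.convexHull(max(cs,key=cv2.contourArea))
P=np.array([wonz(c,s,*p[0],.208)[:2] for p in k]); A=np.c_[2*P,np.ones(len(P))]; q=np.linalg.lstsq(A,(P**2).sum(1),rcond=None)[0]; print(q[:2],np.sqrt(q[2]+q[:2]@q[:2]))
red=((im[...,0].astype(int)-im[...,1]>60)).astype(np.uint8); red[:100]=0; red[235:]=0; red[:,:195]=0; red[:,325:]=0
N,l,st,ce=cv2.connectedComponentsWithStats(red)
for i in range(1,N):
    if st[i][4]>4: print(st[i],ce[i],wonz(c,s,*ce[i],.208),wonz(c,s,*ce[i],.2))
```

```text
[ 0.58200122 -0.04281376] 0.044867708427603625
[212 164  19   5  95] [221. 166.] [ 0.58444015 -0.01515051  0.208     ] [ 0.58283498 -0.01400492  0.2       ]
[263 219  13  16 141] [269.14184397 225.77304965] [ 0.53148729 -0.04808663  0.208     ] [ 0.52798103 -0.04812349  0.2       ]
```

View pics/w1z.png

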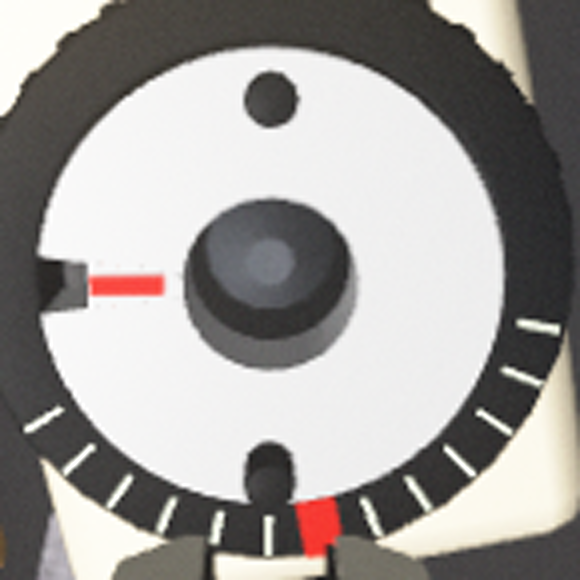

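Call:
drive_tool:
  increments:
    - [0.82, 0.02, 0.04, -0.6, 0, 0, 0]
    - [0.82, 0.02, 0.04, -1.2, 0, 0, 0]
    - [0.82, 0.02, 0.04, -1.6, 0, 0, 0]
    - [0.82, 0.02, 0.04, -1.9, 0, 0, 0]
    - [0.82, 0.02, 0.04, -2.08, 0, 0, 0]
    - [0.82, 0.02, 0.04, -2.08, 0, 0, 0]
    - [0.82, 0.02, 0.04, -2.08, 0, 0, 0]

```text
t: 2.7
tool_pos: [0.5465, -0.0384, 0.2379]
orientation: [3.139, -0.139, 0.0]
force: [-0.5, -0.1, 1.0]
opening: 0.0165
```

Run:
```python
from plant import robot
from h import *
s=robot.read_state(); print(s["t"],s["tool_pos"],s["force"],s["wrist_torque"])
c=robot.read_camera("wrist"); im=c["image"]
cv2.imwrite("pics/w2.png",cv2.resize(im[120:320,150:370],None,fx=3,fy=3,interpolation=cv2.INTER_CUBIC)[:,:,::-1])
```

```text
2.7 [ 0.54649448 -0.03844523  0.23794924] [-0.48296077 -0.13515342  1.01001984] [ 0.01920602  0.02513171 -0.03427301]
```

View pics/w2.png

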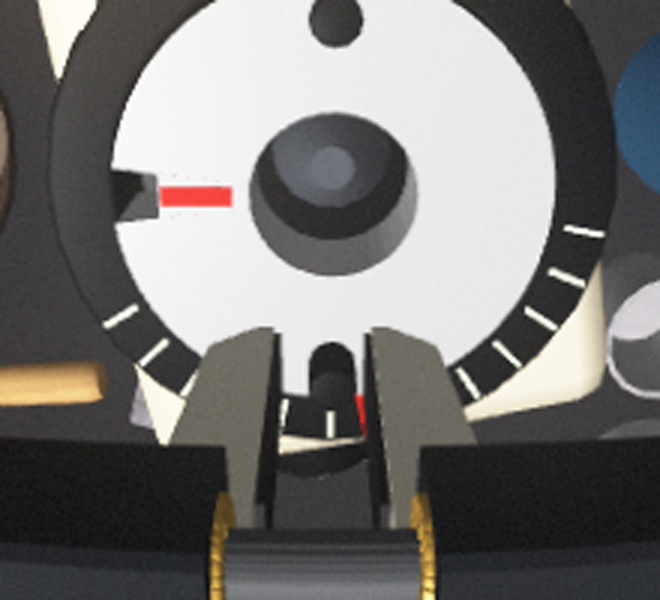

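Run:
```python
import numpy as np
C=np.array([.582,-.0425]);p0=np.array([.546,-.038])
for a in list(np.linspace(179.5,265,19)):
    r=np.radians(a);p=C+.036*np.array([np.cos(r),np.sin(r)]);d=(p-p0)/.025
    print(f"[0.82,{d[0]:.2f},{d[1]:.2f},0,0,0,{np.radians(a-175):.3f}],",end="")
```

```text
[0.82,0.00,-0.17,0,0,0,0.079],[0.82,0.00,-0.29,0,0,0,0.161],[0.82,0.02,-0.41,0,0,0,0.244],[0.82,0.04,-0.52,0,0,0,0.327],[0.82,0.07,-0.64,0,0,0,0.410],[0.82,0.12,-0.75,0,0,0,0.493],[0.82,0.17,-0.86,0,0,0,0.576],[0.82,0.23,-0.96,0,0,0,0.659],[0.82,0.30,-1.06,0,0,0,0.742],[0.82,0.37,-1.15,0,0,0,0.825],[0.82,0.46,-1.23,0,0,0,0.908],[0.82,0.55,-1.31,0,0,0,0.990],[0.82,0.65,-1.38,0,0,0,1.073],[0.82,0.75,-1.44,0,0,0,1.156],[0.82,0.85,-1.50,0,0,0,1.239],[0.82,0.97,-1.54,0,0,0,1.322],[0.82,1.08,-1.57,0,0,0,1.405],[0.82,1.20,-1.60,0,0,0,1.488],[0.82,1.31,-1.61,0,0,0,1.571],
```

Call:
drive_tool:
  increments:
    - [0.82, 0.0, -0.17, 0, 0, 0, 0.079]
    - [0.82, 0.0, -0.29, 0, 0, 0, 0.161]
    - [0.82, 0.02, -0.41, 0, 0, 0, 0.244]
    - [0.82, 0.04, -0.52, 0, 0, 0, 0.327]
    - [0.82, 0.07, -0.64, 0, 0, 0, 0.41]
    - [0.82, 0.12, -0.75, 0, 0, 0, 0.493]
    - [0.82, 0.17, -0.86, 0, 0, 0, 0.576]
    - [0.82, 0.23, -0.96, 0, 0, 0, 0.659]
    - [0.82, 0.3, -1.06, 0, 0, 0, 0.742]
    - [0.82, 0.37, -1.15, 0, 0, 0, 0.825]
    - [0.82, 0.46, -1.23, 0, 0, 0, 0.908]
    - [0.82, 0.55, -1.31, 0, 0, 0, 0.99]
    - [0.82, 0.65, -1.38, 0, 0, 0, 1.073]
    - [0.82, 0.75, -1.44, 0, 0, 0, 1.156]
    - [0.82, 0.85, -1.5, 0, 0, 0, 1.239]
    - [0.82, 0.97, -1.54, 0, 0, 0, 1.322]
    - [0.82, 1.08, -1.57, 0, 0, 0, 1.405]
    - [0.82, 1.2, -1.6, 0, 0, 0, 1.488]
    - [0.82, 1.31, -1.61, 0, 0, 0, 1.571]
    - [0.82, 1.31, -1.61, 0, 0, 0, 1.571]

```text
t: 4.42
tool_pos: [0.5799, -0.0786, 0.2386]
orientation: [2.312, 2.125, 0.001]
force: [0.1, 0.2, 0.2]
opening: 0.017
```

```bash
cat > look.py <<'E'
import sys
from plant import robot
from h import *
s=robot.read_state(); print(s["t"],s["tool_pos"],s["force"],s["wrist_torque"])
c=robot.read_camera("wrist"); im=c["image"]
cv2.imwrite(f"pics/{sys.argv[1]}.png",cv2.resize(im[60:320,130:390],None,fx=2.3,fy=2.3,interpolation=cv2.INTER_CUBIC)[:,:,::-1])
z=float(sys.argv[2]); C=np.array([.582,-.0425])
red=((im[...,0].astype(int)-im[...,1]>60)&(im[...,1].astype(int)-im[...,2]<30)).astype(np.uint8)
N,l,st,ce=cv2.connectedComponentsWithStats(red)
for i in range(1,N):
    if st[i][4]>4:
        a=wonz(c,s,*ce[i],z)[:2]; b=wonz(c,s,*ce[i],.2)[:2]
        if np.hypot(*(a-C))<.07:
            for n,p in (("face",a),("rim",b)):
                d=p-C; print(n,ce[i].round(1),st[i][4],p.round(4),"r",np.hypot(*d).round(4),"ang",(np.degrees(np.arctan2(d[1],d[0]))%360).round(1))
E
python3 look.py w3 .208
```

```text
4.4167 [ 0.57991926 -0.0785962   0.23855358] [0.11276297 0.15703431 0.20951594] [-0.02218994 -0.11231316 -0.0812155 ]
face [210.9 183. ] 167 [ 0.5558 -0.039 ] r 0.0264 ang 172.4
rim [210.9 183. ] 167 [ 0.5543 -0.0411] r 0.0277 ang 177.0
face [172.6 197.8] 248 [ 0.5302 -0.0463] r 0.0519 ang 184.2
rim [172.6 197.8] 248 [ 0.5275 -0.0487] r 0.0548 ang 186.5
```

View pics/w3.png

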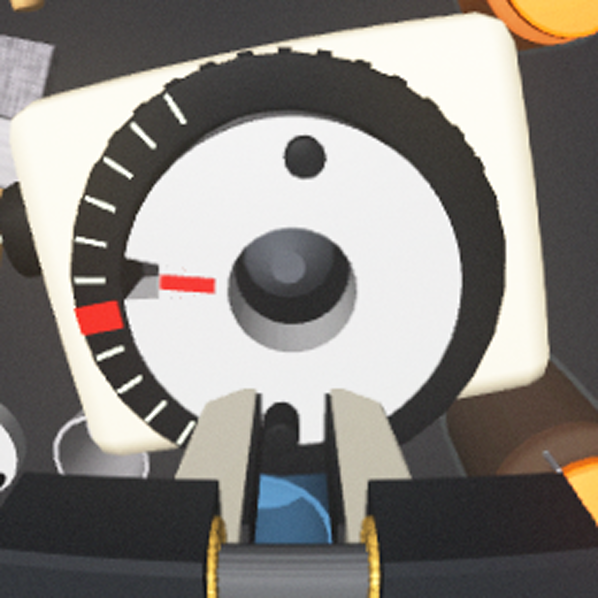

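Call:
drive_tool:
  increments:
    - [0.82, 0.08, -0.01, 0, 0, 0, 0.06]
    - [0.82, 0.17, -0.01, 0, 0, 0, 0.12]
    - [0.82, 0.26, 0.0, 0, 0, 0, 0.175]
    - [0.82, 0.26, 0.0, 0, 0, 0, 0.175]
    - [0.82, 0.26, 0.0, 0, 0, 0, 0.175]

```text
t: 4.88
tool_pos: [0.5858, -0.0785, 0.2381]
orientation: [2.127, 2.312, 0.0]
force: [0.8, -0.7, 0.1]
opening: 0.0168
```

```bash
cat >> look.py <<'E'
# disc fit: white face, colour mask, centre from inlier circle on plane z
hsv=cv2.cvtColor(im,cv2.COLOR_RGB2HSV); m=((hsv[...,2]>180)&(hsv[...,1]<16)).astype(np.uint8)
N,l,st,ce=cv2.connectedComponentsWithStats(m); u=wproj(c,s,[C[0],C[1],z])
i=max(range(1,N),key=lambda i:st[i][4]*(np.hypot(*(ce[i]-u))<25)); k=cv2.findContours((l==i).astype(np.uint8),cv2.RETR_EXTERNAL,cv2.CHAIN_APPROX_NONE)[0][0]
P=np.array([wonz(c,s,*p[0],z)[:2] for p in k]); q=C
for _ in range(6):
    G=P[abs(np.hypot(*(P-q).T)-.045)<.003]; A=np.c_[2*G,np.ones(len(G))]; w=np.linalg.lstsq(A,(G**2).sum(1),rcond=None)[0]; q=w[:2]
print("disc",q.round(4),np.sqrt(w[2]+q@q).round(4),len(G))
E
python3 look.py w4 .208
```

```text
4.8833 [ 0.58582987 -0.07851816  0.23805225] [ 0.76435755 -0.69651357  0.06980807] [-0.00986634 -0.08232826  0.0136041 ]
face [169.8 184.3] 269 [ 0.5299 -0.0463] r 0.0522 ang 184.2
rim [169.8 184.3] 269 [ 0.5276 -0.0487] r 0.0548 ang 186.5
face [210.5 182.9] 162 [ 0.5554 -0.0434] r 0.0267 ang 182.0
rim [210.5 182.9] 162 [ 0.5542 -0.0457] r 0.0279 ang 186.6
disc [ 0.5829 -0.0429] 0.0445 338
```

View pics/w4.png

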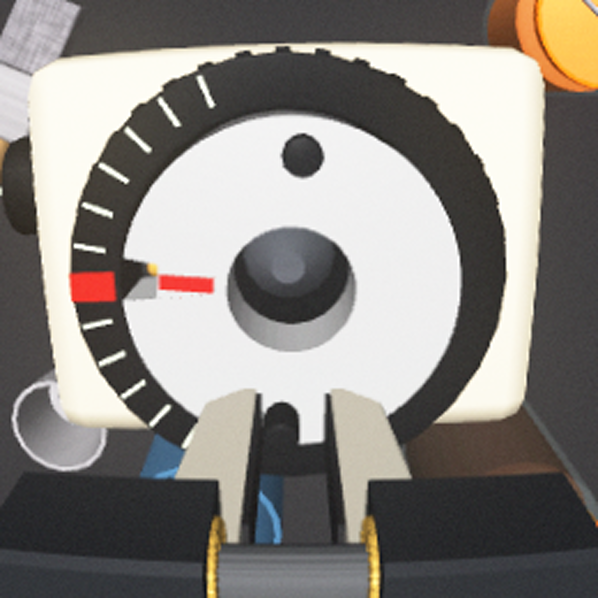

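The brass pin tip is now visible in the notch at about (152,268) in the crop. I'll work out where the pin sits from its ray.

Run:
```python
from plant import robot
from h import *
s=robot.read_state(); c=robot.read_camera("wrist"); im=c["image"]
cv2.imwrite("pics/w4z.png",cv2.resize(im[160:205,160:225],None,fx=10,fy=10,interpolation=cv2.INTER_CUBIC)[:,:,::-1])
print(wonz(c,s,196.1,176.5,.182))
for a in (182,184,185.5,187): print(a,wproj(c,s,[.582+.04*np.cos(np.radians(a)),-.0427+.04*np.sin(np.radians(a)),.1825]))
```

```text
[ 0.54138145 -0.04697748  0.182     ]
182 [196.9882882  172.69546118]
184 [197.03079362 174.66510309]
185.5 [197.10884595 176.13854222]
187 [197.22624831 177.60763225]
```

View pics/w4z.png

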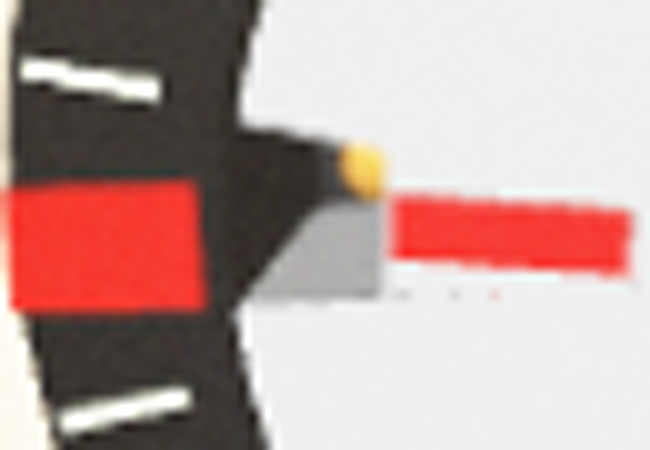

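Run:
```python
from plant import robot
from h import *
s=robot.read_state(); c=robot.read_camera("wrist"); im=c["image"]
for n,u in dict(e1=(184,172.7),e2=(183.5,191.5),l1=(199.5,182.8),l2=(223,184.3),in2=(198,189.8)).items():
    p=wonz(c,s,*u,.208)[:2]
    for C in ([.582,-.0427],[.5829,-.0429]):
        d=p-C; print(n,p.round(4),np.hypot(*d).round(4),(np.degrees(np.arctan2(d[1],d[0]))%360).round(2))
# far stud top, z=.223
hsv=cv2.cvtColor(im,cv2.COLOR_RGB2HSV); d=(hsv[...,2]<95).astype(np.uint8)
N,l,st,ce=cv2.connectedComponentsWithStats(d)
for i in range(1,N):
    if 100<st[i][4]<2500 and 100<ce[i][1]<200 and 200<ce[i][0]<320: print(st[i],ce[i],wonz(c,s,*ce[i],.219))
```

```text
e1 [ 0.5388 -0.0383] 0.0435 174.17
e1 [ 0.5388 -0.0383] 0.0444 174.03
e2 [ 0.5386 -0.0502] 0.044 189.78
e2 [ 0.5386 -0.0502] 0.0449 189.33
l1 [ 0.5485 -0.0439] 0.0335 181.97
l1 [ 0.5485 -0.0439] 0.0344 181.59
l2 [ 0.5629 -0.0436] 0.0191 182.83
l2 [ 0.5629 -0.0436] 0.02 182.13
in2 [ 0.5477 -0.0483] 0.0347 189.35
in2 [ 0.5477 -0.0483] 0.0356 188.8
[253 118  18  19 251] [261.4063745 127.3187251] [ 0.58266608 -0.00711497  0.219     ]
[ 231  164   52   37 1081] [257.59944496 184.14708603] [ 0.58327983 -0.03881486  0.219     ]
```

Call:
drive_tool:
  increments:
    - [0.82, 0.05, 0.01, 0, 0, 0, 0.037]
    - [0.82, 0.105, 0.013, 0, 0, 0, 0.073]
    - [0.82, 0.105, 0.013, 0, 0, 0, 0.073]
    - [0.82, 0.105, 0.013, 0, 0, 0, 0.073]

```text
t: 5.37
tool_pos: [0.5883, -0.0782, 0.2377]
orientation: [2.039, 2.39, -0.0]
force: [0.3, -0.9, 0.7]
opening: 0.0169
```

```bash
python3 look.py w5 .208
python3 - <<'E'
from plant import robot
from h import *
s=robot.read_state(); c=robot.read_camera("wrist"); im=c["image"]
cv2.imwrite("pics/w5z.png",cv2.resize(im[160:205,160:225],None,fx=10,fy=10,interpolation=cv2.INTER_CUBIC)[:,:,::-1])
E
```

```text
5.3667 [ 0.58827617 -0.0781805   0.2376523 ] [ 0.31602325 -0.90974243  0.72495369] [-0.00676988 -0.03692918 -0.03922671]
face [169.7 178.3] 269 [ 0.5299 -0.0463] r 0.0523 ang 184.2
rim [169.7 178.3] 269 [ 0.5277 -0.0487] r 0.0546 ang 186.5
face [211.  182.4] 167 [ 0.5557 -0.045 ] r 0.0264 ang 185.5
rim [211.  182.4] 167 [ 0.5547 -0.0474] r 0.0277 ang 190.1
disc [ 0.5831 -0.0428] 0.0445 341
```

View pics/w5z.png

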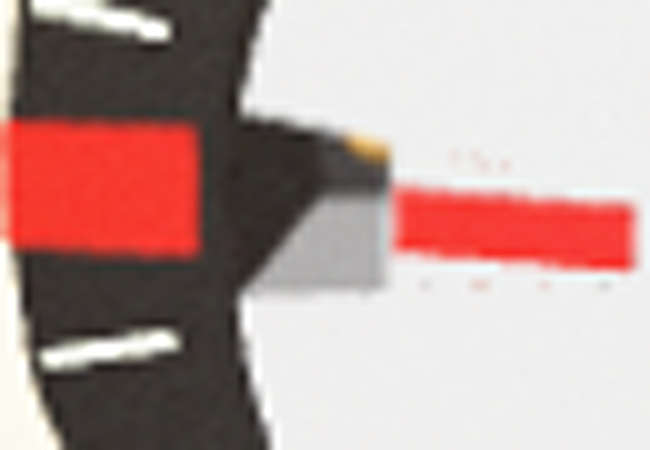

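Run:
```python
from plant import robot
from h import *
s=robot.read_state(); c=robot.read_camera("wrist")
def q(r,a,t,z):
    a=np.radians(a); C=np.array([.582,-.0427]); p=C+r*np.array([np.cos(a),np.sin(a)])+t*np.array([-np.sin(a),np.cos(a)]); return ((wproj(c,s,[*p,z])-[160,160])*10).round(0)
for a in (185,186,187): print("pin",a,q(.04,a,0,.1825))
for th in (184.5,185.5,186.5): print(th,"under in ccw",q(.036,th,.00475,.184),"cw",q(.036,th,-.00475,.184),"top in ccw",q(.036,th,.00475,.208),"cw",q(.036,th,-.00475,.208),"edge",q(.0446,th,.006,.208),q(.0446,th,-.006,.208))
```

```text
pin 185 [371. 114.]
pin 186 [371. 124.]
pin 187 [371. 134.]
184.5 under in ccw [422. 186.] cw [427.  50.] top in ccw [353. 284.] cw [356. 132.] edge [216. 293.] [218. 103.]
185.5 under in ccw [423. 195.] cw [425.  59.] top in ccw [354. 294.] cw [355. 142.] edge [218. 306.] [217. 115.]
186.5 under in ccw [425. 204.] cw [424.  68.] top in ccw [356. 304.] cw [354. 152.] edge [220. 318.] [215. 128.]
```

The notch measures about 185.2° and the pin about 185.6°, which is under 0.5 mm of error. I'll back off, rise, and move over the axis with the jaws along the pin direction, so both fingertips press symmetrically.

Call:
drive_tool:
  increments:
    - [0.82, -0.1, -0.01, 0, 0, 0, -0.02]
    - [0.82, -0.1, -0.01, 0.5, 0, 0, -0.04]
    - [0.82, -0.1, -0.01, 1.3, 0, 0, -0.064]
    - [0.6, -0.23, 0.7, 1.3, 0, 0, -0.064]
    - [0.6, -0.23, 1.41, 1.3, 0, 0, -0.064]
    - [0.6, -0.23, 1.41, 1.3, 0, 0, -0.064]
    - [0.6, -0.23, 1.41, 0.8, 0, 0, -0.064]
    - [0.6, -0.23, 1.41, 0.3, 0, 0, -0.064]
    - [0.6, -0.23, 1.41, 0.0, 0, 0, -0.064]
    - [0.6, -0.23, 1.41, 0.0, 0, 0, -0.064]
    - [0.6, -0.23, 1.41, 0.0, 0, 0, -0.064]

```text
t: 6.43
tool_pos: [0.5818, -0.0434, 0.2361]
orientation: [-2.112, -2.323, 0.002]
force: [-0.0, 0.1, 0.7]
opening: 0.0373
```

```bash
python3 look.py w6 .208
python3 - <<'E'
from plant import robot
from h import *
c=robot.read_camera("top"); cv2.imwrite("pics/t6.png",cv2.resize(c["image"][130:250,220:340],None,fx=4,fy=4)[:,:,::-1])
E
```

```text
6.4333 [ 0.58179684 -0.0433835   0.2360957 ] [-0.02229714  0.1137248   0.71998561] [-0.08941672 -0.14024537 -0.05422615]
face [175.9 234.8] 234 [ 0.5298 -0.0448] r 0.0522 ang 182.5
rim [175.9 234.8] 234 [ 0.5277 -0.0488] r 0.0547 ang 186.6
disc [ 0.5829 -0.0426] 0.0445 279
```

View pics/w6.png

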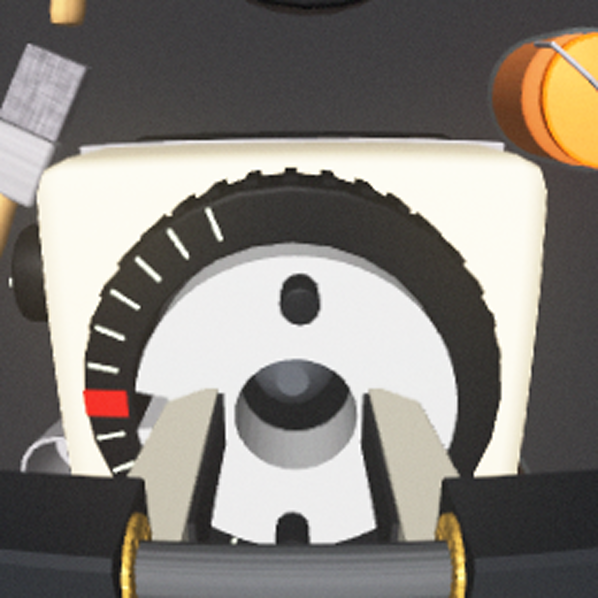

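Call:
drive_tool:
  increments:
    - [0.6, 0, 0, -0.04, 0, 0, 0]
    - [0.6, 0, 0, -0.08, 0, 0, 0]
    - [0.6, 0, 0, -0.12, 0, 0, 0]
    - [0.6, 0, 0, -0.16, 0, 0, 0]
    - [0.6, 0, 0, -0.2, 0, 0, 0]
    - [0.6, 0, 0, -0.24, 0, 0, 0]
    - [0.6, 0, 0, -0.24, 0, 0, 0]

```text
t: 7.12
tool_pos: [0.5828, -0.0429, 0.2329]
orientation: [2.112, 2.325, 0.001]
force: [-1.8, 1.4, 6.3]
opening: 0.0373
```

Call:
drive_tool:
  increments:
    - [0.6, 0, 0, -0.03, 0, 0, 0]
    - [0.6, 0, 0, -0.06, 0, 0, 0]
    - [0.6, 0, 0, -0.09, 0, 0, 0]
    - [0.6, 0, 0, -0.12, 0, 0, 0]
    - [0.6, 0, 0, -0.12, 0, 0, 0]

```text
t: 7.53
tool_pos: [0.5828, -0.0429, 0.2303]
orientation: [2.111, 2.325, 0.001]
force: [-3.9, 0.8, 8.5]
opening: 0.0373
```

Call:
drive_tool:
  increments:
    - [0.6, 0, 0, -0.04, 0, 0, 0]
    - [0.6, 0, 0, -0.08, 0, 0, 0]
    - [0.6, 0, 0, -0.12, 0, 0, 0]
    - [0.6, 0, 0, -0.16, 0, 0, 0]
    - [0.6, 0, 0, -0.2, 0, 0, 0]
    - [0.6, 0, 0, -0.2, 0, 0, 0]

```text
t: 8.03
tool_pos: [0.5829, -0.043, 0.2253]
orientation: [2.111, 2.325, 0.001]
force: [-3.5, -0.3, 8.9]
opening: 0.0371
```

Call:
drive_tool:
  increments:
    - [0.6, 0, 0, -0.03, 0, 0, 0]
    - [0.6, 0, 0, -0.06, 0, 0, 0]
    - [0.6, 0, 0, -0.09, 0, 0, 0]
    - [0.6, 0, 0, -0.12, 0, 0, 0]
    - [0.6, 0, 0, -0.12, 0, 0, 0]
    - [0.6, 0, 0, -0.12, 0, 0, 0]

```text
t: 8.53
tool_pos: [0.5829, -0.0429, 0.2252]
orientation: [2.11, 2.324, 0.002]
force: [-12.4, 1.7, 25.3]
opening: 0.0372
```

Hard stop: after 7.7 mm of travel the tool stopped moving and the force rose to 25 N. I'll move clear and check.

Call:
drive_tool:
  increments:
    - [0.6, 0, 0, 0.2, 0, 0, 0]
    - [0.6, 0, 0, 0.8, 0, 0, 0]
    - [0.6, 0, 0, 2, 0, 0, 0]
    - [0.6, 0, 0, 4, 0, 0, 0]
    - [0.6, -1, -1, 4, 0, 0, 0]
    - [0.6, -2, -3, 4, 0, 0, 0]
    - [0.6, -3, -5, 4, 0, 0, 0]
    - [0.6, -4, -7, 4, 0, 0, 0]
    - [0.6, -4, -7, 4, 0, 0, 0]
    - [0.6, -4, -7, 4, 0, 0, 0]
    - [0.6, -4, -7, 4, 0, 0, 0]

```text
t: 9.45
tool_pos: [0.4816, -0.2198, 0.3206]
orientation: [2.117, 2.321, -0.0]
force: [0.4, -0.8, -1.0]
opening: 0.037
```

Run:
```python
from plant import robot
from h import *
s=robot.read_state(); print(s["t"],s["tool_pos"],s["force"])
c=robot.read_camera("top"); im=c["image"]; a=cv2.resize(im[145:245,240:330],None,fx=5,fy=5,interpolation=cv2.INTER_CUBIC)
c2=robot.read_camera("scene"); b=cv2.resize(c2["image"][155:230,205:285],None,fx=5,fy=5,interpolation=cv2.INTER_CUBIC)
cv2.imwrite("pics/f_top.png",a[:,:,::-1]);cv2.imwrite("pics/f_sc.png",b[:,:,::-1]);cv2.imwrite("pics/f_topfull.png",im[:,:,::-1])
red=(im[...,0].astype(int)-im[...,1]>45).astype(np.uint8); red[:150]=0;red[225:]=0;red[:,:255]=0;red[:,315:]=0
N,l,st,ce=cv2.connectedComponentsWithStats(red); C=np.array([.582,-.0427])
for i in range(1,N):
    if st[i][4]>3:
        p=onz(c,*ce[i],.2)[:2];d=p-C;print(st[i],p,np.hypot(*d),np.degrees(np.arctan2(d[1],d[0]))%360)
```

```text
9.45 [ 0.48160079 -0.2198102   0.32062327] [ 0.41539968 -0.78702368 -1.04545088]
[283 198   3   8  18] [ 0.55430429 -0.04359775] 0.027710255750375074 181.85657290282293
[283 210   6   8  42] [ 0.52790821 -0.04716658] 0.05427588418303941 184.72043737913035
```

View pics/f_top.png

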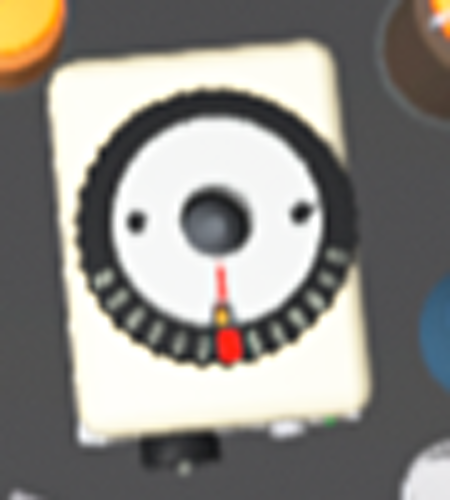

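View pics/f_sc.png

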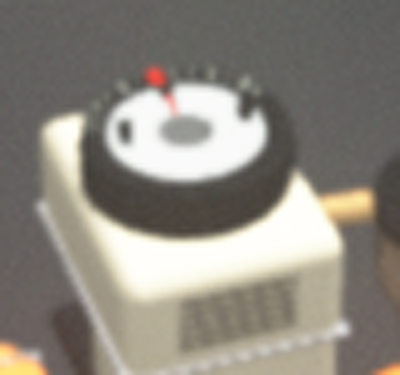

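View pics/f_topfull.png

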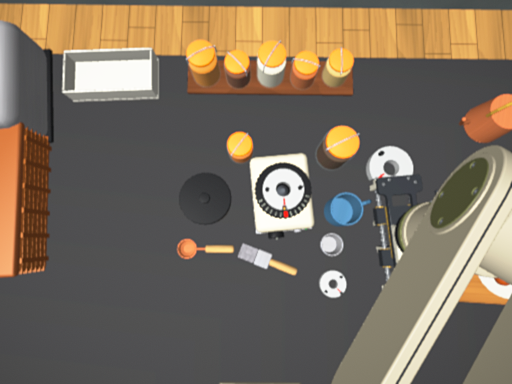

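The brass pin shows in the notch at the red mark, the face is level with the rim, and the bystanders are where they were.

```bash
python3 -c "
from plant import robot
print(robot.close_job())"
```

```text
the job is handed in; nothing more can be done
None
```

The carrier is turned onto the pin and pressed down fully. The job was handed in after about 9.5 s of the 58 s allowed.

**What I did:** I straddled the near stud with the fingertips and pushed it about 100° round the circle, with force readings of about 1 N. With the notch over the pin, I pressed on both sides of the centre hole.

**Pressing down:** the carrier went down steadily at 8–9 N for about 8 mm, then stopped hard when the force rose to 25 N. The stop was at tool height 225.2 mm, which puts the fingertips at about 200 mm, level with the collar rim.

**Last checks:**
- The pictures show the brass pin in the notch at the red mark, the top face level with the rim, and the arm clear.
- The bystanders are where they stood in the first pictures.
- **One disagreement:** the last top-camera reading put the red line at 182° and the mark at 185°. Wrist-camera readings before pressing had the notch and pin within 0.5°. The top camera's calibration is only good to about 2 mm, and the full travel confirms the notch is over the pin, so I trust the fit.
- **Side force:** the final press also showed about 12 N sideways, and it was gone once I lifted off.

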